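Bring down the sole press

ROBOT

A 6-joint arm with a two-finger parallel gripper is mounted at the origin on the work surface. World frame = base frame: x ahead of the robot, y to its left, z up, the work surface at z = 0. Lengths are in m, angles in rad, forces in N, time in s.
With the tool pointing down it reaches from about 0.325 to 0.775 m from the base axis. Payload 5.5 kg.
Tool frame: the origin (TCP) lies where the fingers leave the gripper's body, on its centre line; the fingertips stand 73 mm ahead of it and the grasp point (between the pads) lies 54 mm ahead of it (manip.finger_overhang is the distance from the TCP to the fingertips, in m); z points along the fingers, y is the line along which they close (so a half turn about z gives the same grasp; the last joint's range is limited). The gripper opens to 85 mm and grips with 20 to 120 N. Pads are 22 mm wide; open, the fingers measure 114 mm over their backs; the gripper's body (76 mm by 85 mm) begins 54 mm behind the grasp point. The pads swing forward as they close: fully open they stand 13 mm farther back than shut.
Start: joints at [1.207, 0.091, 1.231, -0, 1.82, -0.057], TCP at [0.181, 0.572, 0.304] pointing down, gripper open.
Joint ranges: [-2.87, 2.87], [-0.86, 2.18], [0.17, 2.46], [-1.51, 4.65], [0.06, 2.69], [-2.65, 2.65]. Speed limits (rad/s): [2.57, 2.57, 3.01, 3.14, 3.14, 3.14].

INTERFACE

Orientations are given as a unit quaternion [w, x, y, z].
In Python, from rig import manip, imaging, finder gives the robot as it stands.
- The arm moves only by the tool step_arm, never from a script. Its argument "deltas" is a list of rows, each a list of 5 numbers: the shift along the tool's x, y, z in cm, then the turn about the tool's z in degrees, then the opening, from -1 (shut) to 1 (fully open). A call has 1 to 8 rows; each row shifts and turns the commanded pose from where the row before left it, along the tool's axes as they then stand; what a row does not reach is not made up. A row lasts 1/12 s, in which the tool goes at most 41.7 mm and 7.16 degrees, less where a joint would pass 70% of its speed; a pose out of reach is approached as far as the arm can. A call is refused whole if a number of a shift passes 4.17 or a number of a turn 7.16, either way. A call with a gripper value outside its range is refused whole. The fingers move at their own pace and stop on an object; "force" is the grip in N (left out, the last holds). Time passes only in rows, so rows that do not move let the fingers close. It gives the time, the measured TCP pose, the force, the opening and the grip force at its end, in the units of the state.
- manip.get_obs(): the state, without advancing time (a new reading comes with each control period).
- imaging.grab_frame(name): name is "scene" or "top"; returns the picture (480x640x3 uint8, blue, green, red); there is no depth.
- imaging.calibration(name): a dict with "K" (3x3 intrinsics, pixels), "cam_to_world" (4x4, takes a point from camera to world coordinates). Camera axes: x right, y down, z forward; pixel columns grow to the right and rows downward; lengths in m; the calibration is good to about 2 mm. A picture is of the moment at which its call begins. calibration takes no time and is no camera call.
- manip.hand_in(): hands the job in; it is judged then, once.
Trained networks look in the newest picture that a camera, given by its name, has taken for a name from the list of things; names that differ only in an ending like _2 or _b are one class to them, and where a whole thing is asked for, a point or a joint stands for the part that bears it (a point fixed in the world has none). Each returns a list of dicts, best first, with "p" (0 to 1); they miss things now and then, are a little off and sometimes report something else, mostly with a low value. They report only what shows in the picture. A call takes as long as a camera call. They do not tell look-alikes from the thing itself.
- finder.look_for(label, camera): "point" ([column, row] in pixels, amid what is visible of it).
The state is a dict: "time_s": time; "joint_pos": joint angles; "dq": joint speeds; "effort": joint torques, N m; "tool_pos": TCP position; "eef_rot": TCP orientation; "force": force on the tool from outside, world axes, zero at the start; "wrist_torque": the same for the moment, N m; "width": finger opening in m; "grip_force": force on a finger pad.
Only numpy, scipy, OpenCV 4.12 (cv2) and the standard library are available. Lean on these libraries where they do the work, as an engineer would, in place of code of your own. Each camera call takes 0.05 s, during which the arm holds its last target. There are 200 camera calls.

TASK

Close the sole press onto the sole lying on its bed: press the thumb tab of the ratchet pawl fully down so that the pawl lifts clear of the teeth and stays there, then push the press arm down past its teeth until its pad rests flat on the sole. Only press and push: do not raise the press arm any higher, do not shift the sole, and leave the other things on the bench where they are.

Things in the scene. Friction and masses are not known exactly. Their poses are not given: they have to be found in the camera images.
- press: Green sole press fixed to the bench. Base plate 360 x 180 x 22 mm, from x -170 to +190 mm of the origin, which lies at bench height under the bed. z up, x from the front (palm plate end of the arm) to the hinge at the back, y to the left, where the pawl is. Steel bed 210 x 100 mm, top at 40 mm. Its front faces the robot, give or take 30 degrees.
- press_hinge (a point): Centre of the arm's level hinge axle (the axle runs along the press's y), fixed, at press (120, 0, 110) mm. Two green cheeks stand beside it up to 130 mm high (y -33 to 54 mm).
- press_arm (a joint): Angle of the press arm above level, rad: 0 = level, pad flat on the sole; starts at 0.8 to 1.0. The hinge is stiff (0.7 N m): the arm stays where it is left; 2 to 5 N at the plate moves it. A toothed wheel (radius 68 mm) sits on its left side at the hinge. With the pawl in, a tooth stops the arm at about 0.78; two more follow, 0.30 rad apart.
- plate (a point): Centre of the top of the dark steel palm plate at the arm's free end: push here. 84 mm wide (press y), 50 long, 8 thick. In the arm's frame 215 mm out from the hinge and 16 mm above its centre line; the plate droops 0.35 rad towards its free end. As the arm sinks the point swings about the hinge, forwards (press -x) and down, from about 270-300 mm to 126 mm above the bench.
- pad (a point): Centre of the flat rubber underside of the pad (150 x 64 mm) that hangs below the middle of the press arm; it ends 48 mm above the bench, on the sole. Its axes are the arm's.
- pawl (a joint): Angle of the ratchet pawl, rad: 0 = in, its tip in the way of the teeth (at the start); 0.35 = tab fully down at its stop, tip lifted clear of all teeth (clear from about 0.2). It turns on a stiff pivot and stays where it is left; the tab takes about 5 N.
- pawl_pivot (a point): Centre of the pawl's pivot, axle along the press's y, fixed, at press (65, 56, 176) mm on a green post on the left side.
- tab (a point): Centre of the top of the pawl's thumb tab: a flat steel plate 36 mm (press x) x 44 mm (press y), 6 mm thick, level at the start, at about press (23, 102, 181) mm. It lies 42 mm in front of the pawl's pivot: fully pressed it sinks about 14 mm. The raised press arm passes 90 mm to its right (press -y).
- sole: Loose dark rubber sole for a child's slipper, 190 x 78 x 8 mm, flat on the bed under the pad. Origin: centre of its underside, x along its length.
- last_a: Loose wooden shoe last, 240 mm long, 82 mm wide, 90 mm high at the heel, lying on its sole on the bench to the right of the press. Bystander. Origin: centre of its underside, toe to +x.
- last_b: The same kind of wooden last, darker, farther left on the bench. Bystander. Origin: centre of its underside, toe to +x.
- tin: Closed tin, 68 mm across, 85 mm high, standing on the bench to the left of the press. Bystander. Origin: centre of its underside.
- heel: Rubber heel block, 58 x 56 x 24 mm, lying to the front left of the press. Bystander. Origin: centre of its underside.
- hammer: Hammer lying at the right of the bench. Bystander.
- brush: Brush lying at the left of the bench. Bystander.
Not all that is in view belongs to the job. There is more than one size of the sole; the one meant has the size given above.

How it is judged:
By the outcome, as a careful person would: the job done as asked, in the order asked, and still so for the second after the job is handed in, with the robot touching nothing.
It also fails if it takes over 48 s, if anything falls off the work surface, if the arm or the gripper's body presses on something with over 40 N, if the wrist force passes 120 N, or if a joint passes its speed limit or range.

## Working session

There is one attempt and no reset: what is moved stays moved. The work goes in short steps, Python scripts to look and compute and a tool call to move; the robot and the scene stay as the last step left them, time stands still between calls to the robot, and variables do not carry over. Pictures are saved under pics/ and viewed, at most 10 in all, crops included, and the job is handed in when it is done.

Besides the shell and the picture viewer there is one more tool, called after ">>>" as a command line: name --pt "numbers of a row" for each row, then --argument value for the rest. step_arm: Moves the arm, as the interface text tells. Its arguments: {"type":"object","properties":{"deltas":{"type":"array"},"force":{"type":"number"}},"required":["deltas"]}

```bash
ls; mkdir -p pics; python3 - <<'E'
from rig import manip, imaging, finder
import cv2,numpy as np
np.set_printoptions(precision=4,suppress=True)
for c in("scene","top"):
    cv2.imwrite(f"pics/{c}0.png",imaging.grab_frame(c)); k=imaging.calibration(c);print(c,k["K"],k["cam_to_world"])
    for l in("press","plate","tab","pawl","sole","pad"):
        print(l,[(np.round(d["point"]),round(d["p"],2)) for d in finder.look_for(l,c)[:3]])
o=manip.get_obs();print(o["time_s"],o["tool_pos"],o["eef_rot"],o["force"],o["width"])
E
```

```text
pics
scene [[588.0192   0.     314.5285]
 [  0.     588.0192 233.4103]
 [  0.       0.       1.    ]] [[-0.8622  0.3747 -0.341   1.0421]
 [ 0.5065  0.647  -0.5699  1.0303]
 [ 0.0071 -0.6641 -0.7476  1.4478]
 [ 0.      0.      0.      1.    ]]
press [(array([265., 249.]), 0.94)]
plate [(array([263., 220.]), 0.81)]
tab [(array([277., 241.]), 0.89)]
pawl [(array([278., 239.]), 0.82), (array([320., 285.]), 0.27)]
sole [(array([324., 163.]), 0.83), (array([280., 234.]), 0.74), (array([420., 299.]), 0.64)]
pad [(array([264., 218.]), 0.55)]
top [[440.8811   0.     317.7362]
 [  0.     440.8811 242.6317]
 [  0.       0.       1.    ]] [[-0.0303 -0.9967  0.0751  0.3461]
 [-0.9995  0.0307  0.0033  0.0153]
 [-0.0056 -0.0749 -0.9972  1.5378]
 [ 0.      0.      0.      1.    ]]
press [(array([337., 215.]), 0.65)]
plate [(array([344., 209.]), 0.71)]
tab [(array([313., 207.]), 0.55)]
pawl [(array([341., 206.]), 0.7), (array([310., 209.]), 0.57)]
sole [(array([229., 303.]), 0.81), (array([347., 234.]), 0.71), (array([430., 318.]), 0.65)]
pad [(array([340., 205.]), 0.77)]
0.7 [0.1812 0.572  0.3039] [ 0.      0.1528  0.9883 -0.    ] [-1.8862 -0.2944  0.5485] 0.08583205922260617
```

```bash
python3 - <<'E'
import cv2
a=cv2.imread("pics/scene0.png")[130:330,160:420];cv2.imwrite("pics/s1.png",cv2.resize(a,None,fx=3,fy=3,interpolation=2))
a=cv2.imread("pics/top0.png")[130:300,250:450];cv2.imwrite("pics/t1.png",cv2.resize(a,None,fx=3.5,fy=3.5,interpolation=2))
E
```

```text
(no output)
```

View pics/s1.png

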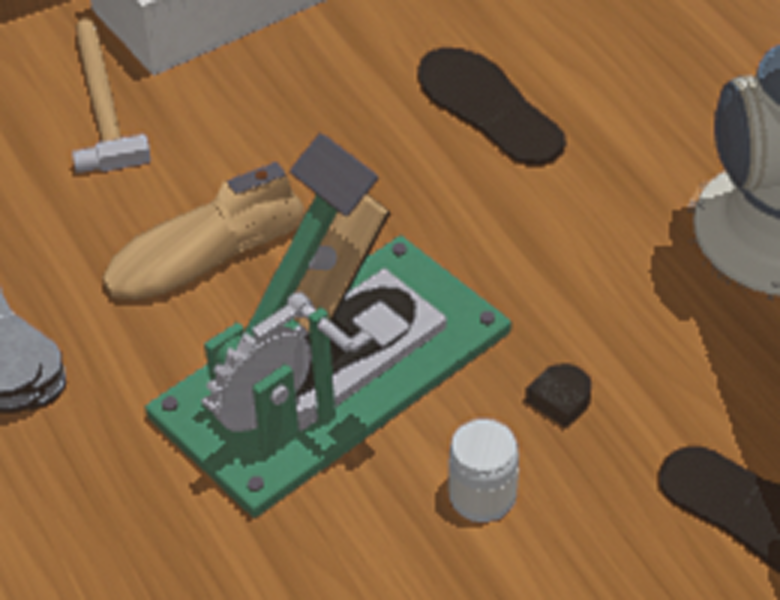

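View pics/t1.png

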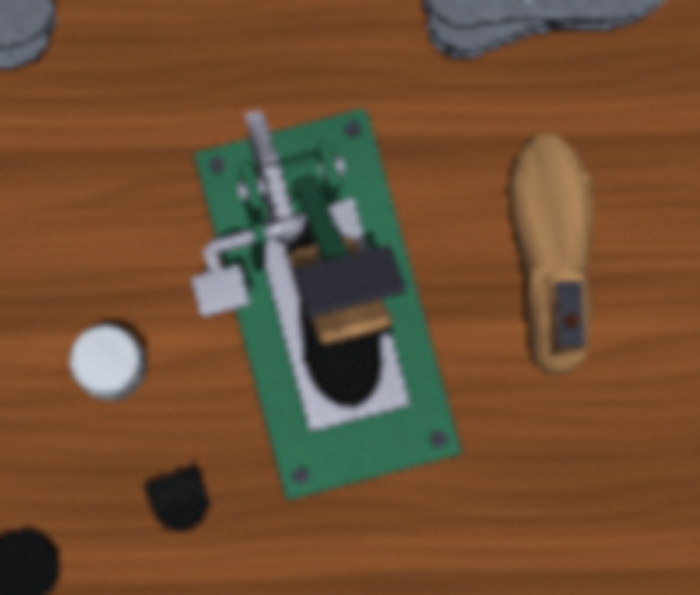

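View pics/top0.png

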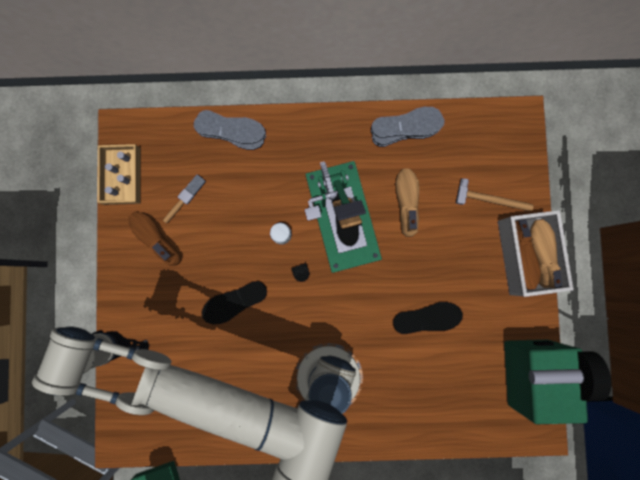

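The pictures show the base plate's four corners in both views. The tab is at about scene (287,238) and top (313,213), and the plate at about scene (272,188) and top (350,211). I'll fit the press pose from these.

```bash
cat > fit.py <<'E'
from rig import imaging
import numpy as np
from scipy.optimize import least_squares
C={c:imaging.calibration(c) for c in("scene","top")}
def proj(c,P):
    T=np.linalg.inv(C[c]["cam_to_world"]);q=C[c]["K"]@(T[:3,:3]@P+T[:3,3]);return q[:2]/q[2]
def world(p,P):
    c,s=np.cos(p[2]),np.sin(p[2]);return np.array([p[0]+c*P[0]-s*P[1],p[1]+s*P[0]+c*P[1],P[2]])
def platep(a): return np.array([.12-.215*np.cos(a)+.016*np.sin(a),0,.11+.215*np.sin(a)+.016*np.cos(a)])
E
python3 - <<'E'
from fit import *
s=lambda x,y:(160+x/3,130+y/3); t=lambda x,y:(250+x/3.5,130+y/3.5)
FR,FL,BL,BR=[(-.17,-.09,.022),(-.17,.09,.022),(.19,.09,.022),(.19,-.09,.022)]
tab=(.023,.102,.181)
M=[("scene",FR,s(400,238)),("scene",FL,s(512,322)),("scene",BL,s(255,506)),("scene",BR,s(148,408)),("scene",tab,s(381,323)),
("top",BL,t(195,155)),("top",BR,t(367,108)),("top",FR,t(460,455)),("top",FL,t(288,498)),("top",tab,t(220,290)),
("scene",None,s(337,174)),("top",None,t(350,282))]
f=lambda p:np.array([proj(c,world(p,np.array(P) if P else platep(p[3])))-m for c,P,m in M]).ravel()
r=least_squares(f,[.45,0,0,.9],loss="soft_l1")
print(r.x.round(4));print(f(r.x).reshape(-1,2).round(1))
p=r.x
for n,P in(("tab",np.array(tab)),("tab outer",np.array([.021,.108,.181])),("plate",platep(p[3])),("plate0",platep(0)),("hinge",np.array([.12,0,.11]))):print(n,world(p,P).round(4))
E
```

```text
[ 0.5389 -0.07    0.2281  0.8385]
[[-0.2 -2.4]
 [-0.1 -1.2]
 [-1.5  0.1]
 [-2.5 -2.1]
 [ 0.  -1.4]
 [-1.6 -0.8]
 [-1.  -0.4]
 [-0.1  0. ]
 [-1.6  1.1]
 [-0.8  1. ]
 [-1.  -0.6]
 [-1.1  1. ]]
tab [0.5382 0.0346 0.181 ]
tab outer [0.5349 0.04   0.181 ]
plate [ 0.5274 -0.0727  0.2806]
plate0 [ 0.4464 -0.0915  0.126 ]
hinge [ 0.6558 -0.0429  0.11  ]
```

>>> step_arm --pt "0 0 0 7.1 -1" --pt "0 0 0 7.1 -1" --pt "0 0 0 7.1 -1" --pt "0 0 0 7.1 -1" --pt "0 0 0 7.1 -1" --pt "0 0 0 7.1 -1" --pt "0 0 0 7.1 -1" --pt "0 0 0 7.1 -1" --force 30

```text
time_s: 1.37
tool_pos: [0.1812, 0.572, 0.3039]
eef_rot: [-0.0, 0.607, 0.795, 0.0]
force: [0.7, 0.4, -0.6]
width: 0.0002
grip_force: 0.0
```

>>> step_arm --pt "0 0 0 2.5 -1" --pt "0 0 0 0 -1"

```text
time_s: 1.53
tool_pos: [0.1812, 0.572, 0.3039]
eef_rot: [-0.0, 0.622, 0.783, 0.0]
force: [-0.9, 0.1, 0.1]
width: 0.0001
grip_force: 0.0
```

```bash
cat > to.py <<'E'
import sys,numpy as np
from rig import manip
from scipy.spatial.transform import Rotation as R
o=manip.get_obs();w,x,y,z=o["eef_rot"];r=R.from_quat([x,y,z,w])
print("t",round(o["time_s"],2),"tcp",np.round(o["tool_pos"],4),"F",np.round(o["force"],1),"w",round(o["width"],4),"yaxis deg",np.degrees(np.arctan2(*r.as_matrix()[[1,0],1])).round(1))
if len(sys.argv)>3: print("tool cm",(100*(r.inv().apply(np.array(list(map(float,sys.argv[1:4])))-o["tool_pos"]))).round(2))
E
python3 to.py .535 .040 .304
```

```text
t 1.53 tcp [0.1812 0.572  0.3039] F [-0.9  0.1  0.1] w 0.0001 yaxis deg 13.0
tool cm [-5.981e+01  2.247e+01 -1.000e-02]
```

>>> step_arm --pt "-2.5 0.94 0 0 -1" --pt "-3.4 1.28 0 0 -1" --pt "-3.4 1.28 0 0 -1" --pt "-3.4 1.28 0 0 -1" --pt "-3.4 1.28 0 0 -1" --pt "-3.4 1.28 0 0 -1" --pt "-3.4 1.28 0 0 -1" --pt "-3.4 1.28 0 0 -1"

```text
time_s: 2.2
tool_pos: [0.3379, 0.3368, 0.3041]
eef_rot: [0.0, 0.621, 0.784, 0.0]
force: [-0.1, -0.8, 0.3]
width: 0.0
grip_force: 0.0
```

>>> step_arm --pt "-3.4 1.28 0 0 -1" --pt "-3.4 1.28 0 0 -1" --pt "-3.4 1.28 0 0 -1" --pt "-3.4 1.28 0 0 -1" --pt "-3.4 1.28 0 0 -1" --pt "-3.4 1.28 0 0 -1" --pt "-2.5 0.94 0 0 -1" --pt "-1.5 0.56 0 0 -1"

```text
time_s: 2.87
tool_pos: [0.4833, 0.1189, 0.3038]
eef_rot: [0.0, 0.622, 0.783, -0.0]
force: [0.1, 0.4, 0.7]
width: -0.0
grip_force: 0.0
```

```bash
python3 to.py .535 .040 .270
```

```text
t 2.87 tcp [0.4833 0.1189 0.3038] F [0.1 0.4 0.7] w -0.0 yaxis deg 13.1
tool cm [-8.85  3.25  3.38]
```

>>> step_arm --pt "-2 0.8 0 0 -1" --pt "-2 0.8 0 0 -1" --pt "-2 0.8 0.6 0 -1" --pt "-1.8 0.6 0.6 0 -1" --pt "-1 0.25 0.6 0 -1" --pt "0 0 0.4 0 -1" --pt "0 0 0 0 -1"

```text
time_s: 3.45
tool_pos: [0.5333, 0.0433, 0.2805]
eef_rot: [-0.001, 0.622, 0.783, -0.001]
force: [0.3, 0.8, 0.7]
width: 0.0002
grip_force: 0.0
```

```bash
python3 to.py .535 .040 .254; python3 - <<'E'
from rig import imaging
import cv2,numpy as np
a=imaging.grab_frame("scene")[170:290,210:340];b=imaging.grab_frame("top")[140:260,270:400]
cv2.imwrite("pics/c1.png",cv2.resize(np.hstack([a,b]),None,fx=3,fy=3,interpolation=2))
E
```

```text
t 3.45 tcp [0.5333 0.0433 0.2805] F [0.3 0.8 0.7] w 0.0002 yaxis deg 13.1
tool cm [-0.36  0.09  2.65]
```

View pics/c1.png

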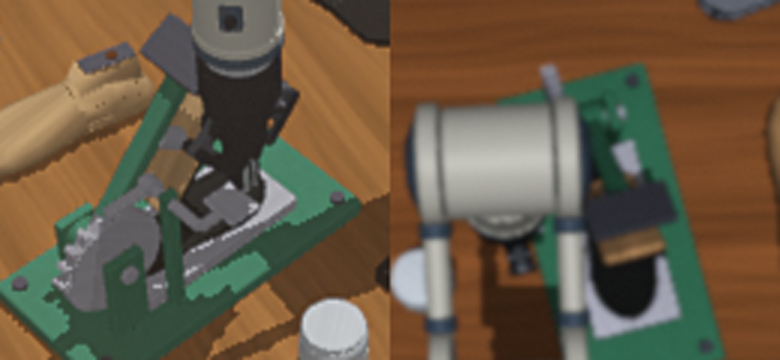

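```bash
python3 - <<'E'
from fit import *
for z in(.2075,.19,.181):print(z,(proj("scene",np.array([.5333,.0433,z]))-[210,170])*3)
E
```

```text
0.2075 [239.31795576 184.36868053]
0.19 [239.7671197 196.6447592]
0.181 [239.9953992  202.88385566]
```

>>> step_arm --pt "-0.2 0 0.6 0 -1" --pt "0 0 0.6 0 -1" --pt "0 0 0.6 0 -1" --pt "0 0 0.3 0 -1" --pt "0 0 0 0 -1"

```text
time_s: 3.97
tool_pos: [0.5338, 0.0415, 0.2595]
eef_rot: [-0.001, 0.622, 0.783, -0.001]
force: [-0.2, -0.5, 0.4]
width: -0.0003
grip_force: 0.0
```

>>> step_arm --pt "0 0 0.3 0 -1" --pt "0 0 0.3 0 -1" --pt "0 0 0.2 0 -1" --pt "0 0 0.2 0 -1" --pt "0 0 0 0 -1"

```text
time_s: 4.38
tool_pos: [0.5341, 0.0413, 0.2512]
eef_rot: [0.0, 0.622, 0.783, 0.0]
force: [-0.8, -0.1, 2.5]
width: -0.0
grip_force: 1.3
```

>>> step_arm --pt "0 0 0.3 0 -1" --pt "0 0 0.3 0 -1" --pt "0 0 0 0 -1"

```text
time_s: 4.63
tool_pos: [0.5342, 0.0413, 0.2444]
eef_rot: [0.0, 0.622, 0.783, 0.0]
force: [-1.9, 0.4, 3.9]
width: 0.0001
grip_force: 1.8
```

Contact is as expected at about 4 N, so I'll keep going to the stop.

>>> step_arm --pt "0 0 0.25 0 -1" --pt "0 0 0.15 0 -1" --pt "0 0 0 0 -1"

```text
time_s: 4.88
tool_pos: [0.5345, 0.0413, 0.2407]
eef_rot: [0.0, 0.622, 0.783, 0.0]
force: [-0.0, 0.3, 3.0]
width: 0.0001
grip_force: 1.3
```

>>> step_arm --pt "0 0 0.15 0 -1" --pt "0 0 0.1 0 -1" --pt "0 0 0 0 -1"

```text
time_s: 5.13
tool_pos: [0.5347, 0.0413, 0.2389]
eef_rot: [0.001, 0.622, 0.783, 0.001]
force: [1.7, 1.2, 4.7]
width: -0.0003
grip_force: 2.0
```

>>> step_arm --pt "0 0 0.15 0 -1" --pt "0 0 0.1 0 -1" --pt "0 0 0 0 -1"

```text
time_s: 5.38
tool_pos: [0.5347, 0.0414, 0.2384]
eef_rot: [0.002, 0.622, 0.783, 0.001]
force: [-1.3, 1.4, 12.0]
width: 0.0
grip_force: 5.8
```

>>> step_arm --pt "0 0 0.1 0 -1" --pt "0 0 0 0 -1"

```text
time_s: 5.55
tool_pos: [0.5348, 0.0414, 0.2382]
eef_rot: [0.002, 0.622, 0.783, 0.002]
force: [-2.6, 0.3, 15.0]
width: 0.0
grip_force: 7.3
```

>>> step_arm --pt "0 0 -0.5 0 -1" --pt "0 0 -1 0 -1" --pt "0 0 -3 0 -1" --pt "0 0 -4 0 -1" --pt "0 0 -4 0 -1" --pt "0 0 -3.5 0 -1" --pt "0 0 -0.7 0 -1" --pt "0 0 0 0 -1"

```text
time_s: 6.22
tool_pos: [0.5345, 0.0412, 0.4052]
eef_rot: [0.002, 0.622, 0.783, 0.002]
force: [0.5, 0.2, -0.6]
width: 0.0001
grip_force: 0.0
```

```bash
python3 to.py .5274 -.0727 .4; python3 - <<'E'
from fit import *
from rig import finder
import cv2
a=imaging.grab_frame("scene")[170:290,210:340];b=imaging.grab_frame("top")[140:260,270:400]
cv2.imwrite("pics/c2.png",cv2.resize(np.hstack([a,b]),None,fx=3,fy=3,interpolation=2))
print(finder.look_for("tab","scene")[:2],finder.look_for("plate","scene")[:1])
p=(.5389,-.07,.2281)
for a in(.8385,.6,.4,.2,0):print(a,world(p,platep(a)).round(4),platep(a).round(4))
E
```

```text
t 6.22 tcp [0.5345 0.0412 0.4052] F [ 0.5  0.2 -0.6] w 0.0001 yaxis deg 13.1
tool cm [-10.93  -3.27   0.52]
[{'point': [230.1, 207.3], 'p': 0.69}, {'point': [278.1, 241.1], 'p': 0.52}] []
0.8385 [ 0.5274 -0.0727  0.2806] [-0.0118  0.      0.2806]
0.6 [ 0.4917 -0.0809  0.2446] [-0.0484  0.      0.2446]
0.4 [ 0.469  -0.0862  0.2085] [-0.0718  0.      0.2085]
0.2 [ 0.4536 -0.0898  0.1684] [-0.0875  0.      0.1684]
0 [ 0.4464 -0.0915  0.126 ] [-0.095  0.     0.126]
```

View pics/c2.png

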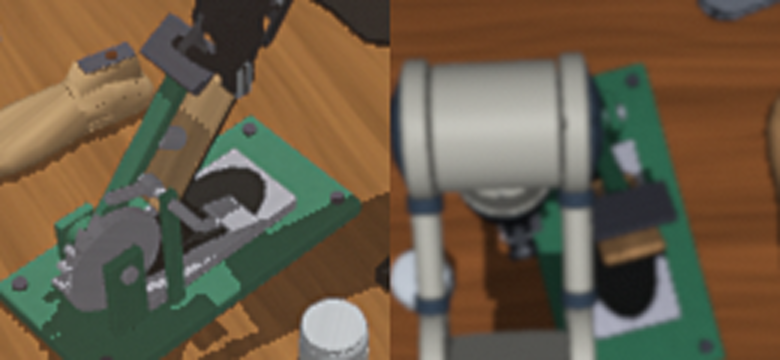

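The tab stays tilted down, and the pawl tip is raised off the wheel. I'll move over the plate next.

>>> step_arm --pt "-2 -0.6 0 0 -1" --pt "-3 -0.9 0 0 -1" --pt "-3 -0.9 0 0 -1" --pt "-2 -0.6 0.5 0 -1" --pt "-0.9 -0.3 0.5 0 -1" --pt "0 0 0.5 0 -1" --pt "0 0 0 0 -1"

```text
time_s: 7.0
tool_pos: [0.5267, -0.0721, 0.3841]
eef_rot: [-0.002, 0.622, 0.783, -0.001]
force: [-0.5, 0.4, -1.0]
width: 0.0001
grip_force: 0.0
```

```bash
python3 to.py .5274 -.0727 .3536; python3 - <<'E'
from rig import imaging
import cv2,numpy as np
a=imaging.grab_frame("scene")[150:270,190:350]
cv2.imwrite("pics/c3.png",cv2.resize(a,None,fx=4,fy=4,interpolation=2))
E
```

```text
t 7.0 tcp [ 0.5267 -0.0721  0.3841] F [-0.5  0.4 -1. ] w 0.0001 yaxis deg 13.1
tool cm [-0.08  0.07  3.05]
```

View pics/c3.png

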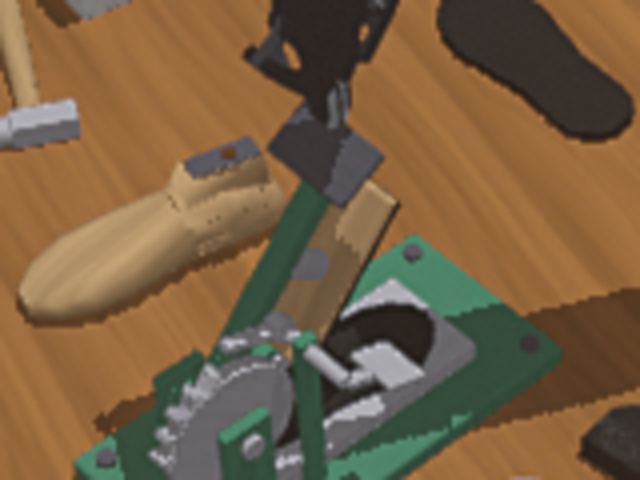

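The tip is centred above the plate, with the tip at (338,125) and the plate centre at (327,155). I'll lower onto it.

>>> step_arm --pt "0 0 0.7 0 -1" --pt "0 0 0.7 0 -1" --pt "0 0 0.5 0 -1" --pt "0 0 0.3 0 -1" --pt "0 0 0.3 0 -1" --pt "0 0 0 0 -1"

```text
time_s: 7.55
tool_pos: [0.5267, -0.072, 0.3616]
eef_rot: [-0.0, 0.622, 0.783, 0.0]
force: [0.7, 0.6, 0.6]
width: 0.0001
grip_force: 0.2
```

>>> step_arm --pt "0 0 0.3 0 -1" --pt "0 0 0.3 0 -1" --pt "0 0 0 0 -1"

```text
time_s: 7.8
tool_pos: [0.5268, -0.0724, 0.3556]
eef_rot: [-0.0, 0.622, 0.783, -0.0]
force: [-0.2, -0.6, 2.1]
width: -0.0001
grip_force: 1.1
```

>>> step_arm --pt "0 -0.4 0.4 0 -1" --pt "0 -0.4 0.44 0 -1" --pt "0 -0.4 0.44 0 -1" --pt "0 -0.4 0.44 0 -1"

```text
time_s: 8.13
tool_pos: [0.5107, -0.0762, 0.3381]
eef_rot: [-0.0, 0.622, 0.783, -0.0]
force: [-2.1, -1.2, 3.7]
width: 0.0003
grip_force: 1.3
```

>>> step_arm --pt "0 -0.4 0.44 0 -1" --pt "0 -0.4 0.44 0 -1" --pt "0 -0.4 0.44 0 -1" --pt "0 -0.4 0.44 0 -1"

```text
time_s: 8.47
tool_pos: [0.4953, -0.0798, 0.3204]
eef_rot: [0.0, 0.622, 0.783, 0.0]
force: [0.7, 0.5, 0.6]
width: -0.0003
grip_force: 0.7
```

```bash
python3 to.py .4917 -.0809 .3206
```

```text
t 8.47 tcp [ 0.4953 -0.0798  0.3204] F [0.7 0.5 0.6] w -0.0003 yaxis deg 13.1
tool cm [-0.03 -0.38 -0.02]
```

>>> step_arm --pt "0 -0.3 0.48 0 -1" --pt "0 -0.3 0.48 0 -1" --pt "0 -0.3 0.48 0 -1" --pt "0 -0.3 0.48 0 -1"

```text
time_s: 8.8
tool_pos: [0.4836, -0.0824, 0.3013]
eef_rot: [-0.0, 0.622, 0.783, -0.0]
force: [-1.3, -0.1, 2.4]
width: -0.0
grip_force: 1.2
```

>>> step_arm --pt "0 -0.3 0.48 0 -1" --pt "0 -0.3 0.48 0 -1" --pt "0 -0.3 0.48 0 -1" --pt "0 -0.3 0.48 0 -1"

```text
time_s: 9.13
tool_pos: [0.4723, -0.085, 0.282]
eef_rot: [0.0, 0.622, 0.783, 0.0]
force: [0.1, 0.5, 1.0]
width: 0.0001
grip_force: 0.6
```

```bash
python3 to.py .469 -.0862 .2815;python3 - <<'E'
from rig import imaging
import cv2,numpy as np
a=imaging.grab_frame("scene")[150:270,190:350]
cv2.imwrite("pics/c4.png",cv2.resize(a,None,fx=4,fy=4,interpolation=2))
E
```

```text
t 9.13 tcp [ 0.4723 -0.085   0.282 ] F [0.1 0.5 1. ] w 0.0001 yaxis deg 13.1
tool cm [-0.04 -0.34  0.05]
```

View pics/c4.png

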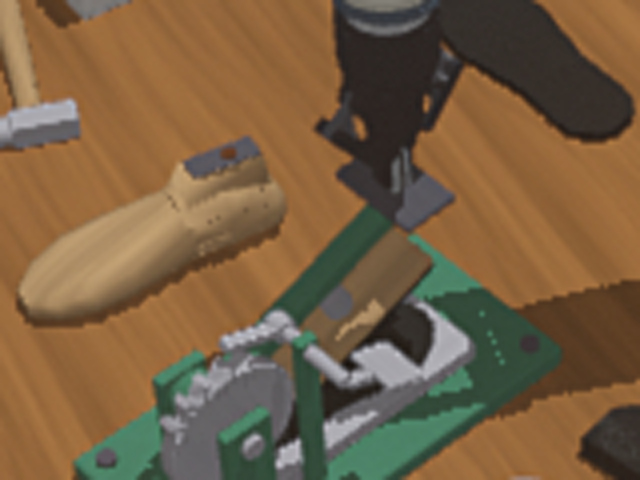

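The arm follows the fingertip and the pawl is still clear. I'll continue down.

>>> step_arm --pt "0 -0.24 0.5 0 -1" --pt "0 -0.24 0.5 0 -1" --pt "0 -0.24 0.5 0 -1" --pt "0 -0.24 0.5 0 -1" --pt "0 -0.2 0.5 0 -1" --pt "0 -0.2 0.5 0 -1" --pt "0 -0.2 0.5 0 -1" --pt "0 -0.2 0.4 0 -1"

```text
time_s: 9.85
tool_pos: [0.4549, -0.0891, 0.243]
eef_rot: [-0.0, 0.622, 0.783, -0.0]
force: [-0.3, 0.1, 1.7]
width: -0.0001
grip_force: 0.5
```

>>> step_arm --pt "0 -0.15 0.5 0 -1" --pt "0 -0.15 0.5 0 -1" --pt "0 -0.1 0.5 0 -1" --pt "0 -0.1 0.5 0 -1" --pt "0 -0.1 0.4 0 -1" --pt "0 -0.05 0.4 0 -1" --pt "0 0 0 0 -1"

```text
time_s: 10.43
tool_pos: [0.4484, -0.0906, 0.2145]
eef_rot: [-0.001, 0.622, 0.783, -0.0]
force: [-0.2, 0.5, -0.2]
width: -0.0002
grip_force: 0.0
```

```bash
python3 to.py .4464 -.0915 .203
```

```text
t 10.43 tcp [ 0.4484 -0.0906  0.2145] F [-0.2  0.5 -0.2] w -0.0002 yaxis deg 13.1
tool cm [-0.04 -0.22  1.15]
```

>>> step_arm --pt "0 -0.05 0.3 0 -1" --pt "0 0 0.3 0 -1" --pt "0 0 0 0 -1"

```text
time_s: 10.68
tool_pos: [0.448, -0.0907, 0.209]
eef_rot: [-0.001, 0.622, 0.783, -0.0]
force: [-0.6, -0.3, 0.1]
width: -0.0005
grip_force: 0.3
```

>>> step_arm --pt "0 0 0.2 0 -1" --pt "0 0 0.2 0 -1" --pt "0 0 0 0 -1"

```text
time_s: 10.93
tool_pos: [0.4482, -0.0907, 0.2052]
eef_rot: [-0.0, 0.622, 0.783, -0.0]
force: [-1.1, -0.2, 0.7]
width: -0.0
grip_force: 0.6
```

>>> step_arm --pt "0 0 0.2 0 -1" --pt "0 0 0.1 0 -1" --pt "0 0 0 0 -1"

```text
time_s: 11.18
tool_pos: [0.4482, -0.0907, 0.2024]
eef_rot: [-0.0, 0.622, 0.783, -0.0]
force: [-1.1, -0.3, 1.9]
width: -0.0004
grip_force: 0.7
```

```bash
python3 to.py .4464 -.0915 .203;python3 - <<'E'
from rig import imaging
import cv2,numpy as np
a=imaging.grab_frame("scene")[150:270,190:350]
cv2.imwrite("pics/c5.png",cv2.resize(a,None,fx=4,fy=4,interpolation=2))
E
```

```text
t 11.18 tcp [ 0.4482 -0.0907  0.2024] F [-1.1 -0.3  1.9] w -0.0004 yaxis deg 13.1
tool cm [-0.03 -0.2  -0.06]
```

View pics/c5.png

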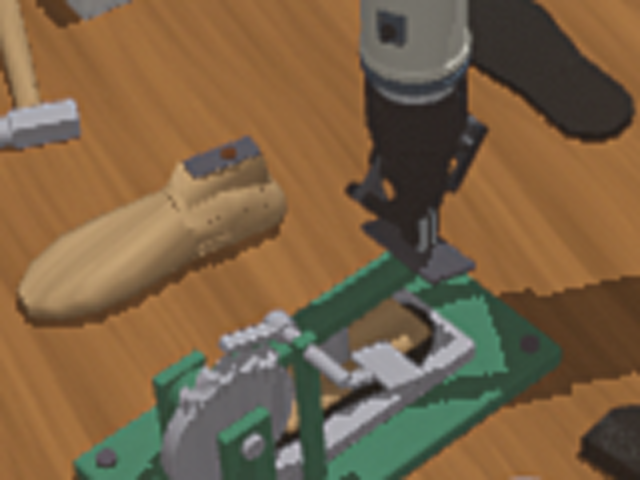

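The press is nearly closed. I'll ease down until the force rises.

>>> step_arm --pt "0 0 0.15 0 -1" --pt "0 0 0.15 0 -1" --pt "0 0 0 0 -1"

```text
time_s: 11.48
tool_pos: [0.4484, -0.0907, 0.2006]
eef_rot: [0.0, 0.622, 0.783, 0.0]
force: [-4.2, -0.0, 4.9]
width: 0.0001
grip_force: 2.9
```

>>> step_arm --pt "0 0 0.15 0 -1" --pt "0 0 0.1 0 -1" --pt "0 0 0 0 -1"

```text
time_s: 11.73
tool_pos: [0.4485, -0.0906, 0.2003]
eef_rot: [0.001, 0.622, 0.783, 0.001]
force: [-8.1, 1.1, 15.4]
width: 0.0001
grip_force: 8.3
```

>>> step_arm --pt "0 0 0.1 0 -1" --pt "0 0 0 0 -1" --pt "0 0 0 0 -1"

```text
time_s: 11.98
tool_pos: [0.4485, -0.0906, 0.2002]
eef_rot: [0.002, 0.622, 0.783, 0.001]
force: [-9.9, 1.3, 19.6]
width: -0.0002
grip_force: 10.5
```

>>> step_arm --pt "0 0 -0.3 0 -1" --pt "0 0 -0.5 0 -1" --pt "0 0 -2 0 -1" --pt "0 0 -4 0 -1" --pt "0 0 -4 0 -1" --pt "0 -3 -2 0 -1" --pt "0 -4 0 0 -1" --pt "0 -4 0 0 -1"

```text
time_s: 12.65
tool_pos: [0.3409, -0.1156, 0.3256]
eef_rot: [0.001, 0.621, 0.784, 0.0]
force: [-0.9, -1.2, 0.2]
width: 0.0001
grip_force: 0.0
```

```bash
python3 to.py;python3 - <<'E'
from fit import *
import cv2
a=imaging.grab_frame("scene")
cv2.imwrite("pics/c6.png",cv2.resize(a[150:300,190:350],None,fx=4,fy=4,interpolation=2))
p=(.5389,-.07,.2281)
for t in(0,.03,.06):print(t,(proj("scene",world(p,platep(t)))-[190,150])*4)
E
```

```text
t 12.65 tcp [ 0.3409 -0.1156  0.3256] F [-0.9 -1.2  0.2] w 0.0001 yaxis deg 13.2
0 [415.99167989 242.19238056]
0.03 [415.28297423 236.80563406]
0.06 [414.38589897 231.52946269]
```

View pics/c6.png

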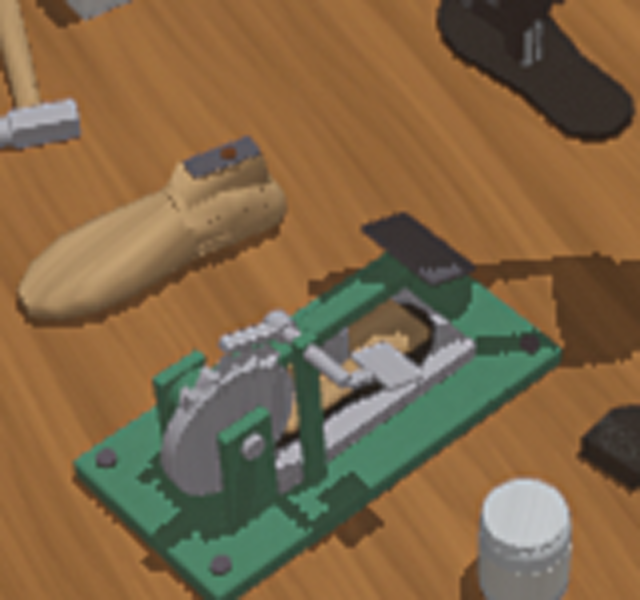

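The plate centre, at about (418,247), matches the level position (416,242). The pad is on the sole, the tab is down, and the robot touches nothing.

```bash
python3 -c "
from rig import manip
print(manip.hand_in())"
```

```text
the job is handed in; nothing more can be done
None
```

The job is handed in: I pressed the pawl tab to its stop and it stayed down, then pushed the press arm level until its pad stopped firmly on the sole, with the robot clear at 12.7 s of the 48 s allowed; the hand-in gave no verdict.

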